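# Couple the test gauge to the bench air outlet

### The job

Get the bench air outlet ready for a pressure check: its coupler has been left sprung shut while empty, so first draw the coupler's sleeve fully back, down towards the worktop, until it stays back by itself, and let go of it. Then take the dial gauge out of the wooden block and push its plug gently but fully home into the coupler until the sleeve springs forward over it and locks, with the dial facing the front edge of the worktop, and let go. Do not force the plug, and leave the blow nozzle in its hole and the grey cast where it lies.

Things in the scene. Friction and masses are not known exactly. Their poses are not given: they have to be found in the camera images.
- coupler: Bench air outlet: foot 76 mm across, aluminium pillar, brass nut, threaded riser and an upright steel quick coupler, mouth up, all on one vertical axis. Fixed. Origin: centre of the foot's underside, on the worktop; z up, x away from the robot. The riser is set by hand: all above the nut stands up to 8 mm above or below the nominal heights told for sleeve_nominal and mouth_nominal.
- sleeve_nominal (a point): On the coupler's axis, 90 mm above the worktop: nominal height (true one within 8 mm) of the top of the sleeve's pull flange while the sleeve is forward. Flange 51 mm across, 5.5 mm thick, at the sleeve's lower end; above it the knurled barrel, 40 mm across, 26 mm long. Below the sleeve: a 35 mm neck, and a brass hex 39 mm across whose top is 28 mm below this point.
- mouth_nominal (a point): On the coupler's axis, 118 mm above the worktop: nominal height (true one within 8 mm) of the rim of the mouth, 32 mm across outside. Bore 18 mm, flared to about 21 mm at the rim: 1 mm of play on each side of the plug. Sleeve forward: three locking balls 13 mm below the rim stop a plug 19 mm short of home. Fully home the plug's collar meets the rim, a hard stop; locked, up to 1 mm above it.
- sleeve (a joint): Draw of the sleeve in m, positive down: 0 fully forward (at the start, and when a plug is locked in), 0.009 at its back stop. Drawing it takes 4 to 5 N at first, 8 N at the stop. Beyond 0.006 a spring cuff jumps up inside and holds the balls out: let go, the sleeve then stays at about 0.006 by itself until a plug is pushed home.
- gauge: Dial gauge with plug, 0.15 to 0.31 kg, upright in one of the block's holes. Origin: on the plug's axis, underside of its collar; z up; the dial looks to its -x. Plug going in, sleeve back: meets the cuff 21 mm short of home; pushing that down takes 3 N, rising to 8 N; only in the last 1 to 2 mm the sleeve snaps forward and locks. Let go sooner, it is pushed out again.
- gauge_center (a point): Centre of the gauge's round case, 50 mm above the collar's underside; axes as the gauge. Case 66 mm across, 30 mm thick along x, flat front and back to grip across; its top is 33 mm above. Below the case: brass hex 25 mm across, collar 26 mm across and 5 mm thick, then the steel plug, 16 mm across, 30 mm long, tip bevelled 2 mm, locking groove 9 to 17 mm below the collar.
- gauge_dial (a point): Middle of the dial's front, 15 mm from gauge_center along the gauge's -x.
- park_block: Hardwood block fixed on the worktop, 66 x 124 x 40 mm; origin at the centre of its underside. Two upright holes, 20 mm across, 34 mm deep, 32 mm either side of the origin along its y. Both plugs hang in them with 1 to 2 mm of play. Keep clear, left of it, of a wall pier (x over 0.44, y over 0.34), and right of the coupler of the trimmer's table (x over 0.39, y under -0.07, up to 0.19 high).
- nozzle: Blow-off nozzle: the same plug, collar and hex under a slim aluminium spout, parked in the block's other hole; origin on its axis at the underside of its collar, its top 68 mm above that. Leave it there.
- cast_grey: Blue-grey plaster cast of a jaw, 56 x 68 x 26 mm, lying on the worktop; origin at the centre of its underside. Leave it.

How it is judged (in metres and radians):
On the way:
1. the sleeve is drawn back and stays back by itself, let go of, with the coupler still empty (value of joint sleeve above 0.004 m and contact force between the fingers and coupler below 0.3 N and distance between gauge and mouth_nominal above 0.06 m), for 0.3 s.
At the end, for the whole second after the job is handed in: Sleeve within 1.5 mm of fully forward with the gauge's plug locked in: collar 107.5 to 127.5 mm above the worktop, within 3 mm of the coupler's axis, upright within 0.1 rad, dial facing the front edge within 0.45 rad, gauge at rest; nozzle still in its hole (value of joint sleeve below 0.0015 m and horizontal distance between gauge and coupler below 0.003 m and z of gauge in the frame of coupler between 0.1075 and 0.1275 m and angle between gauge's own z axis and vertical below 0.1 rad and angle between the x axis of gauge and the x axis of coupler, either way round below 0.45 rad and x of gauge_dial in the frame of coupler below 0 m and linear speed of gauge below 0.02 m/s and distance of nozzle from where it was at the start of the episode below 0.02 m); the robot touches nothing.
It fails at once if the plug is forced: more than 25 N between gauge and coupler (contact force between gauge and coupler above 25 N).
It fails at once if the blow nozzle is disturbed by more than 2 cm (distance of nozzle from where it was at the start of the episode above 0.02 m).
It fails at once if the cast is moved by more than 2 cm (distance of cast_grey from where it was at the start of the episode above 0.02 m).
It also fails if it takes over 50 s, if anything falls off the work surface, if the arm or the gripper's body presses on something with over 40 N, if the wrist force passes 120 N, or if a joint passes its speed limit or range.

### The arm

A 6-joint arm with a two-finger parallel gripper is mounted at the origin on a cart in front of the work surface, level with it; the furniture and walls round the work are solid. World frame = base frame: x ahead of the robot, y to its left, z up, the work surface at z = 0. Lengths are in mm, angles in rad, forces in N, time in s.
With the tool pointing down it reaches from about 400 to 925 mm from the base axis. Payload 12.5 kg.
Tool frame: the origin (TCP) lies at the very end of the fingers, on their centre line; the grasp point (between the pads) lies 19 mm behind it; z points along the fingers, y is the direction in which the jaws open and shut (so a half turn about z gives the same grasp; the last joint's range is limited). The gripper opens to 95 mm and grips with 3 to 60 N. Pads are 20 mm wide; open, the fingers measure 119 mm over their backs; the gripper's body (75 mm by 180 mm) begins 59 mm behind the grasp point.
Start: joints at [-1.217, 0.491, 1.559, -0, 1.092, -0.106], TCP at [277.38, -560.096, 214.661] pointing down, gripper open.
Joint ranges: [-3.1, 3.1], [-0.84, 2.19], [0.05, 2.79], [-1.13, 4.28], [0.06, 2.93], [-2.69, 2.69]. Speed limits (rad/s): [2.22, 2.22, 2.79, 3.14, 3.14, 3.14].

### API

Orientations are given as [roll, pitch, yaw] about the fixed x, y, z axes, in that order (R = Rz(yaw) Ry(pitch) Rx(roll)).
In Python, from cell import env gives the robot as it stands. The module is installed in compiled form; this text tells all that it offers.
- The arm moves only by the tool arm_command, never from a script. Its argument "deltas" is a list that holds one entry, the list of rows, each a list of 5 numbers: the closure, from 0 (fully open) to 1 (shut), then the shift along the world's x, y, z as a fraction of full scale, then the turn about the world's z as a fraction of full scale. In form: [[[grip, dx, dy, dz, twist], ...]]. A call has 1 to 12 rows; each row shifts and turns the pose as measured when the row begins; what a row does not reach is not made up. Full scale, the value 1, is 100 mm for a shift and pi/4 rad for a turn. A row lasts 1/12 s, in which the tool goes at most 41.7 mm and 7.16 degrees, less where a joint would pass 70% of its speed; a pose out of reach is approached as far as the arm can. A call with a number of a shift or a turn outside -1 to 1 is refused whole. A call with a gripper value outside its range is refused whole. The fingers move at their own pace and stop on an object; the grip force is fixed at half the most. Time passes only in rows, so rows that do not move let the fingers close. It gives the time, the measured TCP pose, the force and the opening at its end, in the units of the state.
- env.state(): the state, without advancing time (a new reading comes with each control period).
- env.read_camera(name): name is "side" or "top" or "wrist"; returns a dict with "frame" (420x560x3 uint8, red, green, blue), "fx", "fy", "cx", "cy" (pixels), "R" (3x3) and "t" (3): a world point X has camera coordinates R X + t; the wrist camera has in their place "tool_from_camera" (4x4, takes a point from camera to tool coordinates, whose origin is the TCP and whose axes are the flange's). Camera axes: x right, y down, z forward; pixel columns grow to the right and rows downward; lengths in mm; the calibration is good to about 2 mm. A picture is of the moment at which its call begins: read the wrist's pose just before it. There is no depth.
- env.job_done(): hands the job in, once; it reports no verdict.
The state is a dict: "t": time; "joints": joint angles; "qvel": joint speeds; "tau": joint torques, N m; "eef_pos": TCP position; "tcp_rot": TCP orientation; "ft_force": force on the tool from outside, world axes, zero at the start; "moment": the same for the moment, N m; "opening": opening from 0.0 (shut) to 1.0 (fully open).
Only numpy, scipy, OpenCV 4.12 (cv2) and the standard library are available. Lean on these libraries where they do the work, as an engineer would, in place of code of your own. Each camera call takes 0.05 s, during which the arm holds its last target.

## Working session

There is one attempt and no reset: what is moved stays moved. The work goes in short steps, Python scripts to look and compute and a tool call to move; the robot and the scene stay as the last step left them, time stands still between calls to the robot, and variables do not carry over. Pictures are saved under pics/ and viewed, and the job is handed in when it is done.

Besides the shell and the picture viewer there is one more tool, called after ">>>" as name([rows], argument=value, ...), one row to a line, values as JSON. arm_command: Moves the arm, as the interface text tells. Its arguments: {"type":"object","properties":{"deltas":{"type":"array","items":{"type":"array","items":{"type":"array","items":{"type":"number","minimum":-1,"maximum":1}}}}},"required":["deltas"]}

```bash
mkdir -p pics
python3 - <<'E'
from cell import env
import cv2,numpy as np
s=env.state();print({k:np.round(v,3).tolist() for k,v in s.items()})
for n in("side","top","wrist"):
    c=env.read_camera(n);cv2.imwrite(f"pics/a_{n}.png",c["frame"][:,:,::-1])
    print(n,[round(float(c[k]),1) for k in("fx","fy","cx","cy")],{k:np.round(c[k],4).tolist() for k in("R","t","tool_from_camera") if k in c})
E
```

```text
{'t': 0.0, 'joints': [-1.217, 0.492, 1.559, -0.0, 1.092, -0.106], 'qvel': [-0.001, 0.001, 0.001, 0.0, 0.0, 0.001], 'tau': [-0.0, -61.263, -25.818, 0.069, 0.048, -0.0], 'eef_pos': [277.269, -559.852, 214.057], 'tcp_rot': [-3.14, -0.0, 0.46], 'ft_force': [-0.025, 0.051, -0.094], 'moment': [0.027, 0.028, 0.052], 'opening': 0.998}
side [424.2, 424.2, 278.9, 211.6] {'R': [[-0.9587, -0.2844, -0.0066], [-0.1314, 0.4631, -0.8765], [0.2524, -0.8394, -0.4814]], 't': [382.5426, 143.2366, 809.4119]}
top [469.9, 469.9, 283.3, 218.1] {'R': [[-0.0134, -0.9998, 0.0137], [-0.9894, 0.0112, -0.1447], [0.1445, -0.0155, -0.9894]], 't': [-9.5009, 454.0841, 1102.5746]}
wrist [316.3, 316.3, 282.9, 210.2] {'tool_from_camera': [[-0.0011, -0.9713, -0.2377, 65.9621], [1.0, -0.0009, -0.0007, 0.2396], [0.0005, -0.2377, 0.9713, -168.4824], [0.0, 0.0, 0.0, 1.0]]}
```

View pics/a_side.png

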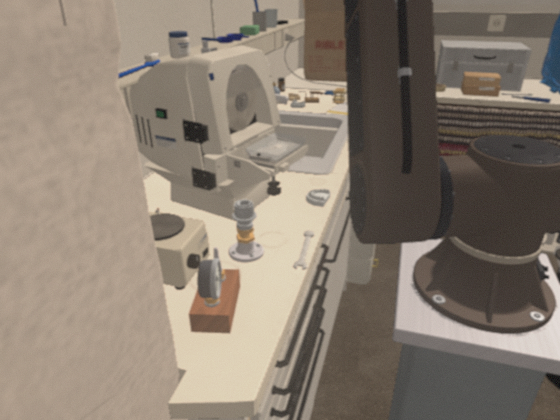

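View pics/a_top.png

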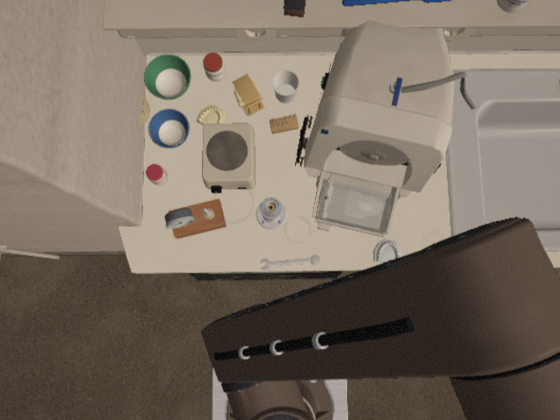

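View pics/a_wrist.png

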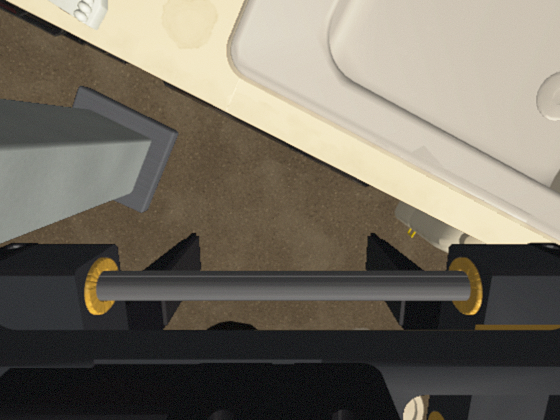

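Run:
```python
import cv2,numpy as np
a=cv2.imread("pics/a_top.png")[170:260,140:320];b=cv2.imread("pics/a_side.png")[185:345,160:320]
cv2.imwrite("pics/b1.png",cv2.resize(a,None,fx=4.4,fy=4.4,interpolation=cv2.INTER_CUBIC))
cv2.imwrite("pics/b2.png",cv2.resize(b,None,fx=3.7,fy=3.7,interpolation=cv2.INTER_CUBIC))
```

```text
(no output)
```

View pics/b1.png

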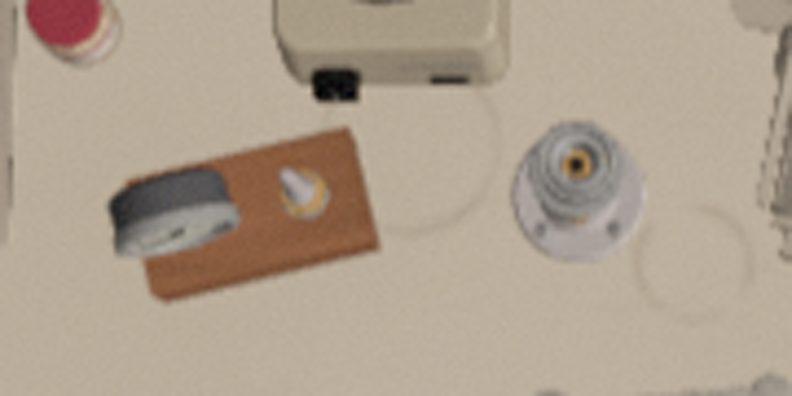

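View pics/b2.png

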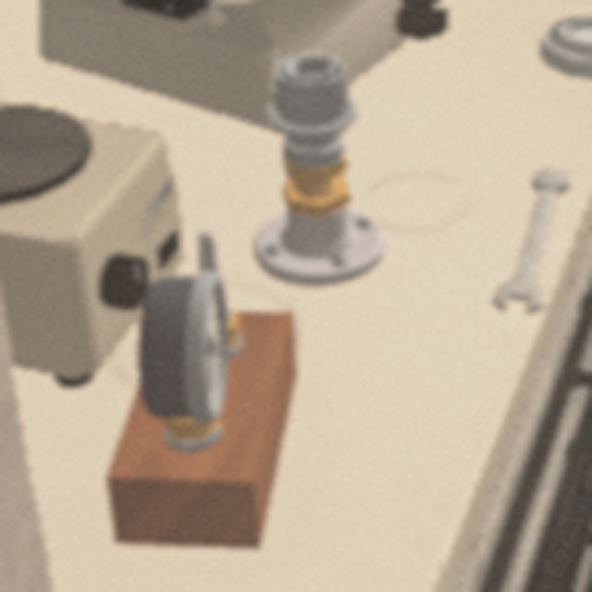

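```bash
cat > h.py <<'E'
import numpy as np
from cell import env
K={}
def cam(n):
    c=env.read_camera(n)
    if n=="wrist":
        from scipy.spatial.transform import Rotation as Ro
        s=env.state();T=c["tool_from_camera"];Rt=Ro.from_euler("xyz",s["tcp_rot"]).as_matrix()
        c["o"]=Rt@T[:3,3]+s["eef_pos"];c["Rc"]=Rt@T[:3,:3]
    else: c["Rc"]=np.array(c["R"]).T;c["o"]=-c["Rc"]@c["t"]
    return c
def ray(c,u,v): return c["o"],c["Rc"]@np.array([(u-c["cx"])/c["fx"],(v-c["cy"])/c["fy"],1])
def onz(c,u,v,z): o,d=ray(c,u,v);return (o+d*(z-o[2])/d[2]).round(1)
def proj(c,X):
    p=c["Rc"].T@(np.array(X,float)-c["o"]);return (p[0]/p[2]*c["fx"]+c["cx"],p[1]/p[2]*c["fy"]+c["cy"])
def tri(a,pa,b,pb):
    A=[];B=[]
    for c,p in((a,pa),(b,pb)):
        o,d=ray(c,*p);d=d/np.linalg.norm(d);P=np.eye(3)-np.outer(d,d);A.append(P);B.append(P@o)
    X=np.linalg.lstsq(np.vstack(A),np.hstack(B),rcond=None)[0]
    return X.round(1)
E
python3 - <<'E'
from h import *
t=cam("top");s=cam("side")
T=lambda x,y:(x/4.4+140,y/4.4+170);S=lambda x,y:(x/3.7+160,y/3.7+185)
print("foot",onz(t,*T(580,197),6),onz(s,*S(318,245),6))
print("mouth",tri(t,T(576,163),s,S(315,70)),onz(t,*T(576,163),118),onz(s,*S(315,70),118))
for p in((348,127),(380,250),(165,300),(128,180)): print("blk",onz(t,*T(*p),40))
for p in((295,312),(258,483),(110,475)): print("blkS",onz(s,*S(*p),40))
print("collar S z41.5",onz(s,*S(192,438),41.5))
print("case centre z90 S",onz(s,*S(192,348),90))
for p in((112,215),(227,180),(240,212),(118,255)):print("case top edges z~90",onz(t,*T(*p),95))
print("nozzle hex",onz(t,*T(305,195),53))
print(onz(t,387,252,13))
E
```

```text
foot [466.4  12.9   6. ] [467.4  18.    6. ]
mouth [466.1  13.5 118.5] [466.8  13.7 118. ] [465.9  12.6 118. ]
blk [501.4 139.3  40. ]
blk [433.3 121.5  40. ]
blk [407.4 237.5  40. ]
blk [473.4 258.8  40. ]
blkS [438.5 124.7  40. ]
blkS [408.9 245.8  40. ]
blkS [473.6 259.3  40. ]
collar S z41.5 [448.1 228.4  41.5]
case centre z90 S [445.6 224.4  90. ]
case top edges z~90 [446.1 254.1  95. ]
case top edges z~90 [463.7 195.   95. ]
case top edges z~90 [446.9 188.1  95. ]
case top edges z~90 [425.2 250.5  95. ]
nozzle hex [462.  160.6  53. ]
[ 370.2 -267.4   13. ]
```

>>> arm_command([
  [[0,0,0.05,0.3,0.1],[0,0.05,0.38,0.15,0.12],[0,0.05,0.38,0.15,0.12],[0,0.08,0.38,0.1,0.12],[0,0.08,0.38,0.1,0.12],[0,0.08,0.38,0,0.12],[0,0.08,0.38,0,0.12],[0,0.08,0.38,0,0.12],[0,0.08,0.38,0,0.12],[0,0.08,0.38,0,0.12],[0,0.08,0.38,0,0.12],[0,0.08,0.38,0,0.12]],
])

```text
t: 1.25
eef_pos: [356.2, -124.1, 294.6]
tcp_rot: [-3.141, 0.002, 1.615]
ft_force: [0.5, -1.3, -0.1]
opening: 1.0
```

>>> arm_command([
  [[0,0.1,0.38,0,0],[0,0.1,0.38,0,0],[0,0.15,0.38,0,0],[0,0.15,0.38,0,0],[0,0.15,0.38,0,-0.04],[0,0.1,0.38,0,0],[0,0,0.2,0,0],[0,0,0,0,0]],
])

```text
t: 1.92
eef_pos: [430.2, 140.3, 296.2]
tcp_rot: [3.137, 0.002, 1.594]
ft_force: [-0.4, 1.0, 0.7]
opening: 1.001
```

Run:
```python
from h import *
import cv2
print({k:np.round(env.state()[k],3).tolist() for k in("joints","eef_pos","tcp_rot","ft_force")})
c=cam("wrist");cv2.imwrite("pics/c_w.png",c["frame"][:,:,::-1]);np.save("c.npy",c,allow_pickle=True)
print(proj(c,(466.2,13.4,118)),proj(c,(447,222,90)))
```

```text
{'joints': [0.171, 0.154, 1.841, -0.003, 1.142, 0.15], 'eef_pos': [430.22, 140.332, 296.198], 'tcp_rot': [3.137, 0.002, 1.594], 'ft_force': [-0.351, 1.026, 0.694]}
(np.float64(310.0079790863039), np.float64(296.31641733098127)) (np.float64(298.7571393789943), np.float64(117.58887586650768))
```

View pics/c_w.png

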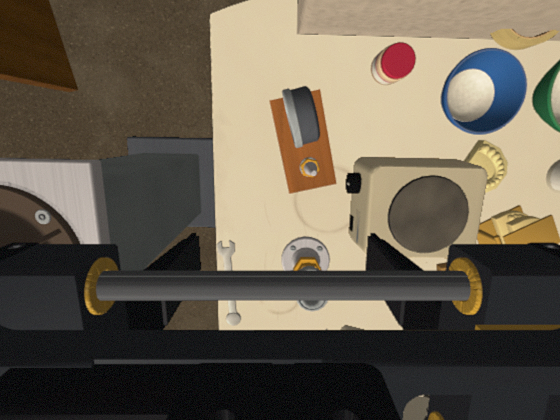

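Run:
```python
import cv2
a=cv2.imread("pics/c_w.png")[75:205,255:355]
cv2.imwrite("pics/c2.png",cv2.resize(a,None,fx=4.5,fy=4.5,interpolation=cv2.INTER_CUBIC))
```

```text
(no output)
```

View pics/c2.png

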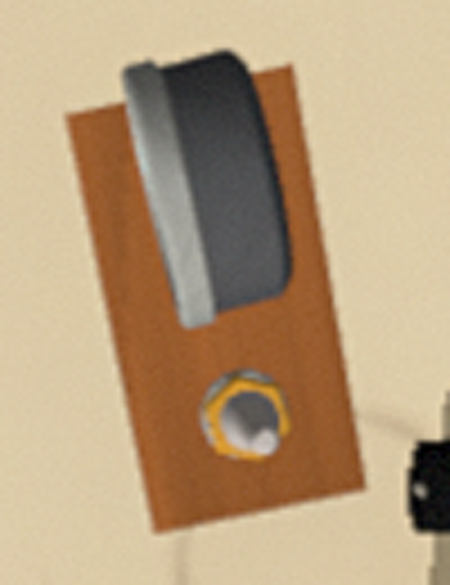

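>>> arm_command([
  [[0,0.0,-0.38,0,0],[0,0.05,-0.38,0,0],[0,0.05,-0.38,0,0],[0,0.05,-0.38,0,-0.03],[0,0,-0.3,0,0],[0,0,0,0,0],[0,0,0,0,0]],
])

```text
t: 2.55
eef_pos: [441.8, -54.0, 296.3]
tcp_rot: [3.137, 0.004, 1.573]
ft_force: [-0.8, 1.0, -0.7]
opening: 1.004
```

Run:
```python
from h import *
import cv2
print({k:np.round(env.state()[k],3).tolist() for k in("joints","eef_pos","tcp_rot","ft_force")})
c=cam("wrist");cv2.imwrite("pics/d_w.png",c["frame"][:,:,::-1]);np.save("d.npy",c,allow_pickle=True)
print(proj(c,(466.2,13.4,118)))
```

```text
{'joints': [-0.269, 0.141, 1.857, -0.003, 1.138, -0.269], 'eef_pos': [441.829, -54.041, 296.296], 'tcp_rot': [3.137, 0.004, 1.573], 'ft_force': [-0.773, 1.011, -0.66]}
(np.float64(305.42724160691625), np.float64(131.30861679004295))
```

View pics/d_w.png

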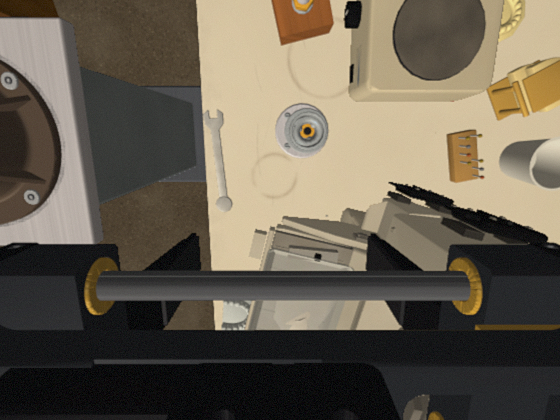

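Run:
```python
from h import *
import cv2
c=np.load("c.npy",allow_pickle=True).item();d=np.load("d.npy",allow_pickle=True).item()
C=lambda x,y:(x/4.5+255,y/4.5+75)
P=[onz(c,*C(*p),92) for p in((127,68),(232,53),(285,295),(185,327))];print(P,np.mean(P,0))
for p in((65,113),(293,65),(365,488),(155,532)):print("blk",onz(c,*C(*p),40))
print("nozzle collar",onz(c,*C(245,415),47))
print("mouth",onz(d,307,131,118))
a=d["frame"][90:170,260:345,::-1];cv2.imwrite("pics/d2.png",cv2.resize(a,None,fx=7,fy=7,interpolation=cv2.INTER_CUBIC))
```

```text
[array([428.7, 250.8,  92. ]), array([454.4, 254.8,  92. ]), array([470.3, 197. ,  92. ]), array([445. , 188.4,  92. ])] [449.6  222.75  92.  ]
blk [411.5 244.7  40. ]
blk [475.4 259.   40. ]
blk [503.1 139.6  40. ]
blk [440.2 124.8  40. ]
nozzle collar [465.4 161.5  47. ]
mouth [467.9  13.7 118. ]
```

View pics/d2.png

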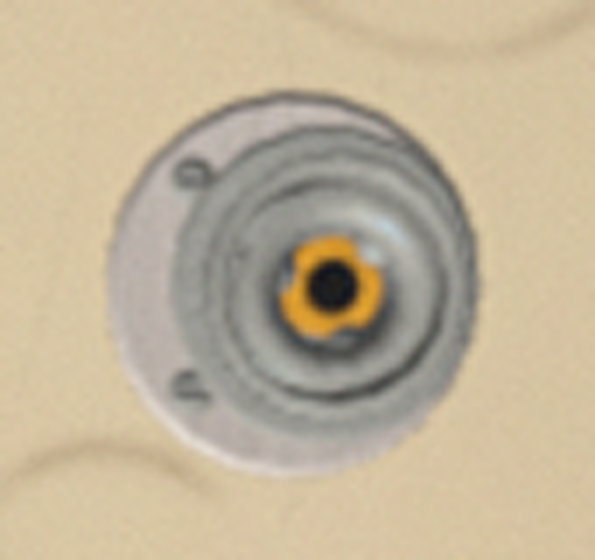

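Run:
```python
from h import *
import cv2
d=np.load("d.npy",allow_pickle=True).item();s=cam("side")
f=s["frame"][185:265,205:290,::-1]
cv2.imwrite("pics/e2.png",cv2.resize(f,None,fx=7,fy=7,interpolation=cv2.INTER_CUBIC))
print(tri(s,(245.1,203.9),d,(307.8,131.3)))
for z in(0,62,90,118): print(z,proj(s,(467,13.6,z)))
```

```text
[467.4  12.9 118.1]
0 (np.float64(246.94356284812577), np.float64(252.4508202725035))
62 (np.float64(245.67166825521684), np.float64(227.80558672223123))
90 (np.float64(245.06874451641357), np.float64(216.1228604659418))
118 (np.float64(244.44690184093358), np.float64(204.07354595971344))
```

View pics/e2.png

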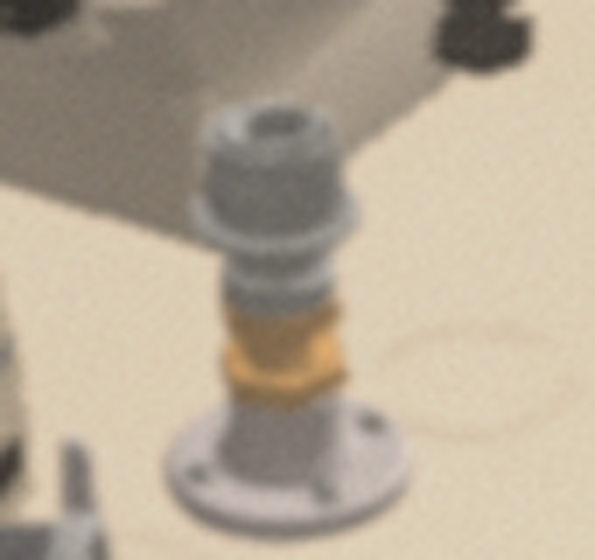

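>>> arm_command([
  [[0,0.08,0.3,0,0],[0,0.1,0.3,0,0],[0.2,0.07,0.1,-0.3,0],[0.3,0,0,-0.4,0],[0.35,0,0,-0.3,0],[0.35,0,0,-0.3,0],[0.35,0,0,-0.2,0],[0.35,0,0,0,0]],
])

```text
t: 3.32
eef_pos: [466.1, 28.8, 143.9]
tcp_rot: [3.128, 0.004, 1.585]
ft_force: [0.1, 0.5, 0.1]
opening: 0.666
```

>>> arm_command([
  [[0.35,0.01,-0.15,0,-0.018],[0.35,0,0,0,0],[0.35,0,0,0,0]],
])

```text
t: 3.57
eef_pos: [466.7, 16.3, 145.0]
tcp_rot: [3.129, 0.004, 1.575]
ft_force: [-0.1, 0.3, 0.1]
opening: 0.651
```

Run:
```python
from h import *
import cv2
print({k:np.round(env.state()[k],3).tolist() for k in("t","joints","eef_pos","tcp_rot","ft_force")})
for n in("side","top"):
    c=cam(n);u,v=proj(c,(467,13.6,120));u=int(u);v=int(v);print(n,u,v)
    f=c["frame"][v-45:v+45,u-55:u+55,::-1];cv2.imwrite(f"pics/f_{n}.png",cv2.resize(f,None,fx=6,fy=6,interpolation=cv2.INTER_CUBIC))
c=cam("wrist");cv2.imwrite("pics/f_w.png",c["frame"][:,:,::-1])
```

```text
{'t': 3.567, 'joints': [-0.105, 0.363, 2.022, -0.003, 0.744, -0.107], 'eef_pos': [466.709, 16.312, 144.976], 'tcp_rot': [3.129, 0.004, 1.575], 'ft_force': [-0.137, 0.319, 0.084]}
side 244 203
top 270 206
```

View pics/f_side.png

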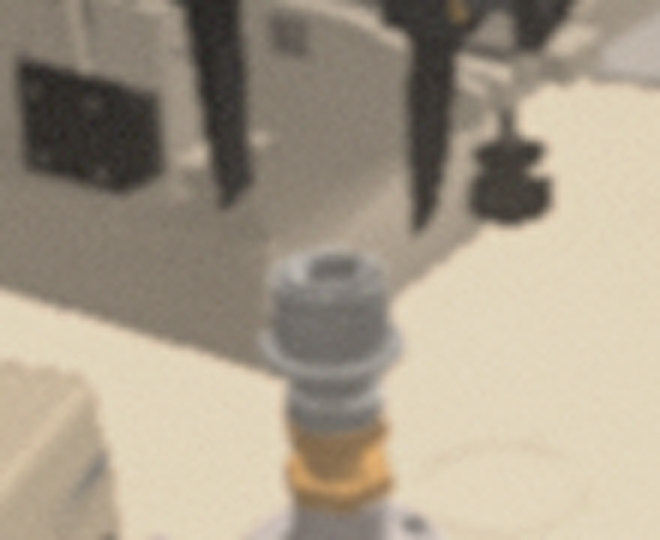

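View pics/f_w.png

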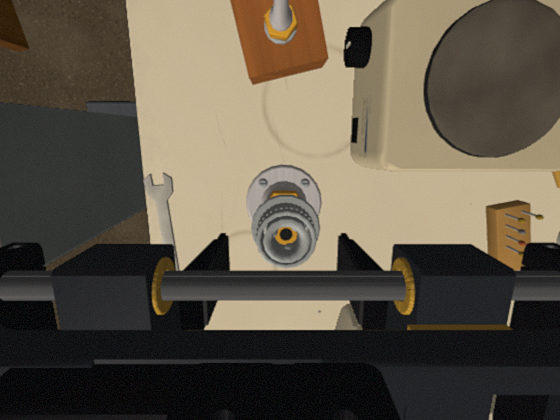

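>>> arm_command([
  [[0.4,0.012,-0.027,-0.2,0],[0.4,0,0,-0.2,0],[0.4,0,0,-0.07,0],[0.4,0,0,0,0]],
])

```text
t: 4.05
eef_pos: [469.7, 14.7, 99.9]
tcp_rot: [3.121, 0.004, 1.577]
ft_force: [-0.7, -0.5, 0.6]
opening: 0.601
```

>>> arm_command([
  [[0.45,-0.017,-0.01,-0.02,0],[0.5,0,0,0,0],[0.53,0,0,0,0],[0.53,0,0,0,0]],
])

```text
t: 4.38
eef_pos: [468.5, 14.0, 100.0]
tcp_rot: [3.119, 0.005, 1.578]
ft_force: [-0.1, 0.0, -0.4]
opening: 0.473
```

Run:
```python
from h import *
import cv2
print({k:np.round(env.state()[k],3).tolist() for k in("t","joints","eef_pos","tcp_rot","ft_force","opening")})
c=cam("side");u,v=244,203
f=c["frame"][v-45:v+45,u-55:u+55,::-1];cv2.imwrite(f"pics/g_side.png",cv2.resize(f,None,fx=6,fy=6,interpolation=cv2.INTER_CUBIC))
```

```text
{'t': 4.383, 'joints': [-0.11, 0.438, 2.068, -0.003, 0.613, -0.114], 'eef_pos': [468.52, 14.039, 100.0], 'tcp_rot': [3.119, 0.005, 1.578], 'ft_force': [-0.101, 0.008, -0.431], 'opening': 0.473}
```

View pics/g_side.png

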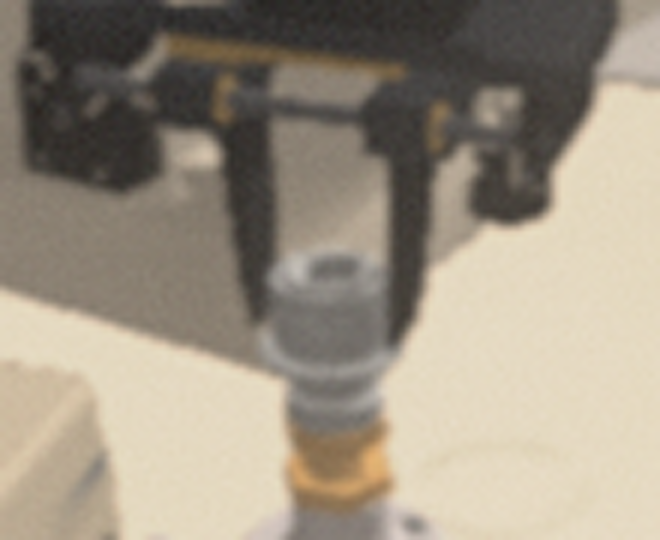

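>>> arm_command([
  [[0.53,0,0,-0.05,0],[0.53,0,0,-0.03,0],[0.53,0,0,-0.02,0],[0.53,0,0,0,0]],
])

```text
t: 4.77
eef_pos: [469.1, 14.0, 90.4]
tcp_rot: [3.117, 0.005, 1.578]
ft_force: [0.3, -0.2, -0.2]
opening: 0.47
```

>>> arm_command([
  [[0.53,-0.008,0,-0.02,0],[0.53,0,0,0,0]],
])

```text
t: 4.93
eef_pos: [469.1, 14.0, 88.4]
tcp_rot: [3.115, 0.005, 1.577]
ft_force: [-0.9, 0.5, 3.6]
opening: 0.471
```

>>> arm_command([
  [[0.53,-0.005,0,-0.02,0],[0.53,0,0,0,0]],
])

```text
t: 5.1
eef_pos: [469.1, 14.0, 86.7]
tcp_rot: [3.114, 0.005, 1.577]
ft_force: [-1.2, 0.1, 6.1]
opening: 0.474
```

>>> arm_command([
  [[0.53,-0.005,0,-0.03,0],[0.53,0,0,-0.02,0],[0.53,0,0,0,0]],
])

```text
t: 5.35
eef_pos: [469.1, 14.0, 84.8]
tcp_rot: [3.111, 0.005, 1.578]
ft_force: [-2.2, 0.3, 9.7]
opening: 0.471
```

>>> arm_command([
  [[0.53,-0.005,0,-0.015,0],[0.53,0,0,0,0]],
])

```text
t: 5.52
eef_pos: [469.1, 14.0, 85.2]
tcp_rot: [3.108, 0.006, 1.578]
ft_force: [-2.1, 0.1, 8.1]
opening: 0.469
```

>>> arm_command([
  [[0.53,-0.005,0,-0.04,0],[0.53,0,0,-0.04,0]],
])

```text
t: 5.68
eef_pos: [469.4, 14.0, 83.0]
tcp_rot: [3.104, 0.006, 1.578]
ft_force: [-27.8, 0.4, 110.6]
opening: 0.476
```

Run:
```python
from h import *
import cv2
print({k:np.round(env.state()[k],3).tolist() for k in("t","joints","eef_pos","tcp_rot","ft_force","moment","opening")})
c=cam("side");u,v=244,203
f=c["frame"][v-45:v+45,u-55:u+55,::-1];cv2.imwrite(f"pics/h_side.png",cv2.resize(f,None,fx=6,fy=6,interpolation=cv2.INTER_CUBIC))
```

```text
{'t': 5.683, 'joints': [-0.11, 0.465, 2.091, -0.004, 0.547, -0.114], 'eef_pos': [469.389, 13.962, 83.017], 'tcp_rot': [3.104, 0.006, 1.578], 'ft_force': [-27.751, 0.398, 110.577], 'moment': [0.14, 5.15, -0.039], 'opening': 0.476}
```

View pics/h_side.png

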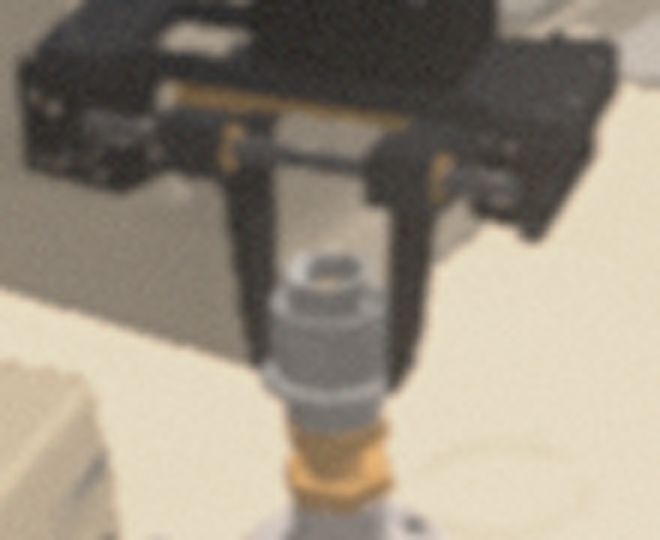

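>>> arm_command([
  [[0.53,0,0,0.04,0]],
])

```text
t: 5.82
eef_pos: [468.9, 14.0, 88.7]
tcp_rot: [3.102, 0.007, 1.578]
ft_force: [-0.7, -0.8, 0.4]
opening: 0.472
```

>>> arm_command([
  [[0.48,0,0,0.08,0],[0.45,0,0,0.1,0],[0.4,0,0,0.1,0],[0.4,0,0,0,0]],
])

```text
t: 6.15
eef_pos: [468.3, 14.0, 119.3]
tcp_rot: [3.102, 0.007, 1.579]
ft_force: [1.6, -0.5, 0.1]
opening: 0.59
```

Run:
```python
from h import *
import cv2
print({k:np.round(env.state()[k],3).tolist() for k in("t","joints","eef_pos","tcp_rot","ft_force","moment","opening")})
c=cam("side");u,v=244,203
f=c["frame"][v-45:v+45,u-55:u+55,::-1];cv2.imwrite(f"pics/i_side.png",cv2.resize(f,None,fx=6,fy=6,interpolation=cv2.INTER_CUBIC))
```

```text
{'t': 6.15, 'joints': [-0.11, 0.399, 2.062, -0.004, 0.64, -0.115], 'eef_pos': [468.273, 14.013, 119.25], 'tcp_rot': [3.102, 0.007, 1.579], 'ft_force': [1.553, -0.455, 0.139], 'moment': [-0.041, -0.101, -0.039], 'opening': 0.59}
```

View pics/i_side.png

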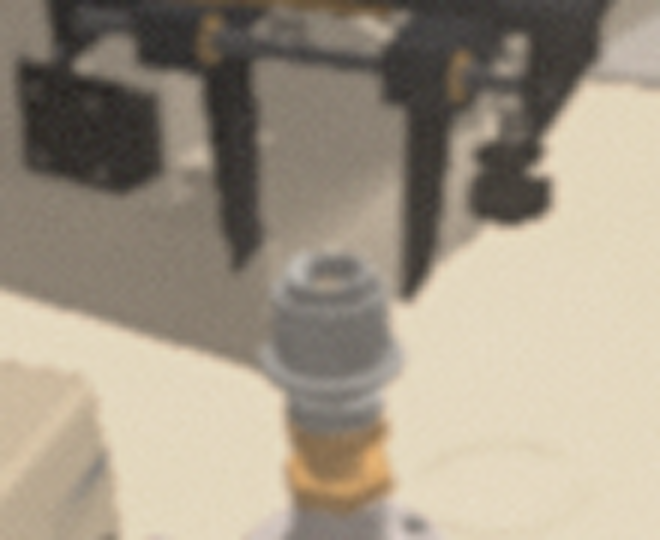

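>>> arm_command([
  [[0.2,0,0,0.2,0],[0.1,0,0,0.3,0],[0,0,0,0.3,0],[0,0,0,0.3,0],[0,0,0.1,0.3,0],[0,0,0.2,0.2,0]],
])

```text
t: 6.7
eef_pos: [463.8, 42.9, 276.2]
tcp_rot: [3.12, 0.006, 1.576]
ft_force: [0.1, -0.0, 0.2]
opening: 0.957
```

Run:
```python
from h import *
import cv2
print({k:np.round(env.state()[k],3).tolist() for k in("t","joints","qvel","eef_pos","tcp_rot","ft_force")})
c=cam("side")["frame"];cv2.imwrite("pics/j_side.png",c[:,:,::-1])
a=cv2.imread("pics/a_side.png")[:,:,::-1]
for r in range(196,236): print(r,a[r,242:248].mean(0).astype(int),c[r,242:248].mean(0).astype(int))
```

```text
{'t': 6.7, 'joints': [-0.047, 0.187, 1.856, -0.005, 1.076, -0.05], 'qvel': [0.54, -0.208, -0.392, -0.007, 0.627, 0.56], 'eef_pos': [463.792, 42.887, 276.167], 'tcp_rot': [3.12, 0.006, 1.576], 'ft_force': [0.081, -0.01, 0.166]}
196 [164 150 134] [158 146 130]
197 [168 155 137] [163 149 132]
198 [175 163 147] [168 155 138]
199 [174 164 151] [163 153 138]
200 [150 144 136] [144 136 126]
201 [122 118 113] [118 115 109]
202 [110 106 101] [105 101  97]
203 [111 107 102] [109 104  97]
204 [125 121 116] [129 120 110]
205 [137 132 127] [143 134 123]
206 [134 130 124] [127 120 111]
207 [130 126 120] [109 105 100]
208 [121 117 111] [114 109 104]
209 [113 108 103] [123 119 114]
210 [112 108 103] [120 116 111]
211 [114 109 105] [112 108 103]
212 [113 109 104] [110 105 100]
213 [112 108 103] [109 106 100]
214 [113 108 104] [109 105 100]
215 [111 107 101] [108 103  98]
216 [112 108 102] [108 103  98]
217 [112 107 102] [109 105  99]
218 [124 120 114] [109 103  99]
219 [141 137 130] [109 105  99]
220 [140 135 130] [117 112 107]
221 [122 118 112] [134 129 124]
222 [111 106 101] [135 131 125]
223 [112 107 101] [122 117 112]
224 [123 118 113] [118 113 108]
225 [132 129 122] [128 124 119]
226 [127 121 116] [124 119 113]
227 [117 113 107] [113 108 102]
228 [113 109 103] [109 105  99]
229 [119 110 101] [115 107  98]
230 [130 114  93] [126 110  90]
231 [134 111  83] [130 108  82]
232 [133 107  79] [128 104  77]
233 [132 108  80] [126 103  75]
234 [134 109  80] [129 104  76]
235 [139 112  82] [132 108  78]
```

>>> arm_command([
  [[0,-0.03,0.3,0,0.11],[0,-0.03,0.3,0,0.11],[0,-0.03,0.3,0,0.11],[0,-0.03,0.3,0,0],[0,0,0.3,0,0],[0,0,0.1,0,0],[0,0,0,0,0],[0,0,0,0,0]],
])

```text
t: 7.42
eef_pos: [451.4, 212.3, 273.4]
tcp_rot: [3.12, 0.005, 1.849]
ft_force: [-0.4, -0.9, 0.9]
opening: 0.999
```

>>> arm_command([
  [[0,-0.02,0.09,-0.2,-0.025],[0,0,0,-0.25,0],[0,0,0,-0.25,0],[0,0,0,-0.25,0],[0,0,0,-0.25,0],[0,0,0,0,0],[0,0,0,0,0]],
])

```text
t: 8.0
eef_pos: [450.4, 212.8, 148.2]
tcp_rot: [3.12, 0.007, 1.821]
ft_force: [0.6, -0.3, 0.9]
opening: 0.999
```

Run:
```python
from h import *
import cv2
print({k:np.round(env.state()[k],3).tolist() for k in("t","eef_pos","tcp_rot","ft_force")})
c=cam("wrist");cv2.imwrite("pics/k_w.png",c["frame"][:,:,::-1])
c=cam("side");cv2.imwrite("pics/k_s.png",cv2.resize(c["frame"][200:350,140:320,::-1],None,fx=4,fy=4,interpolation=cv2.INTER_CUBIC))
```

```text
{'t': 8.0, 'eef_pos': [450.38, 212.781, 148.218], 'tcp_rot': [3.12, 0.007, 1.821], 'ft_force': [0.568, -0.329, 0.913]}
```

View pics/k_w.png

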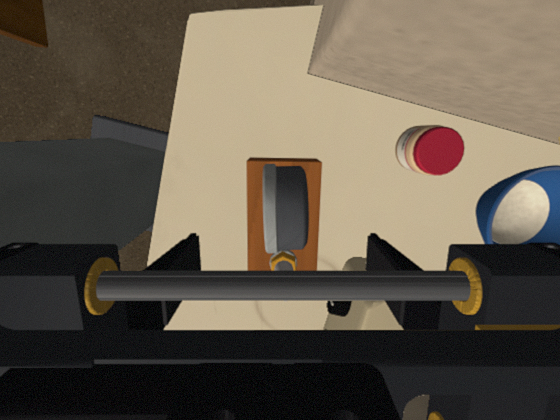

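View pics/k_s.png

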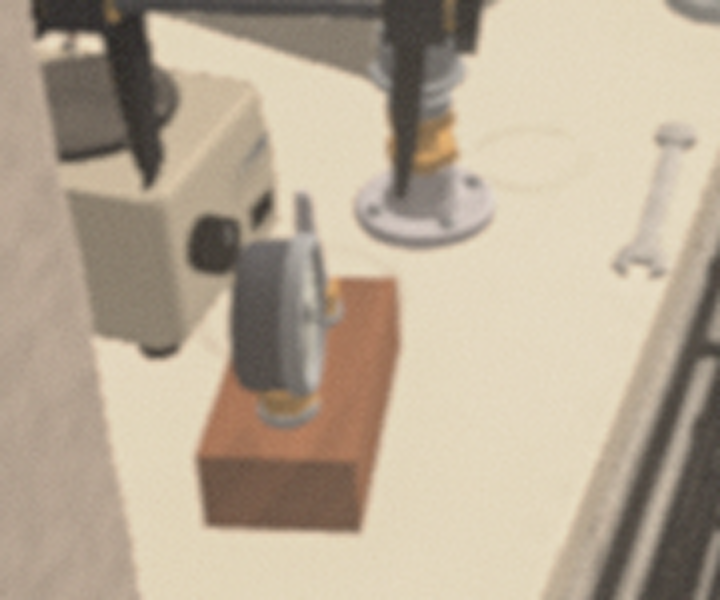

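>>> arm_command([
  [[0,-0.02,0.1,0,0],[0,0,0,-0.15,0],[0,0,0,-0.2,0],[0,0,0,-0.2,0],[0,0,0,-0.15,0],[0,0,0,0,0],[0,0,0,0,0]],
])

```text
t: 8.68
eef_pos: [453.4, 227.9, 86.8]
tcp_rot: [3.1, 0.005, 1.821]
ft_force: [-0.1, -0.0, -0.2]
opening: 0.998
```

Run:
```python
from h import *
import cv2
print({k:np.round(env.state()[k],3).tolist() for k in("t","eef_pos","tcp_rot","ft_force")})
c=cam("wrist");cv2.imwrite("pics/l_w.png",c["frame"][:,:,::-1])
c=cam("side");cv2.imwrite("pics/l_s.png",cv2.resize(c["frame"][200:350,140:320,::-1],None,fx=4,fy=4,interpolation=cv2.INTER_CUBIC))
```

```text
{'t': 8.683, 'eef_pos': [453.378, 227.859, 86.831], 'tcp_rot': [3.1, 0.005, 1.821], 'ft_force': [-0.088, -0.004, -0.229]}
```

View pics/l_w.png

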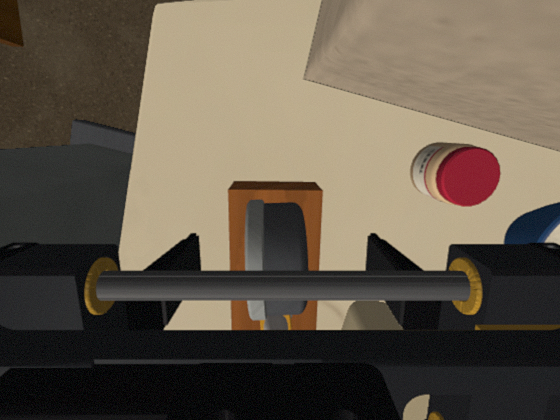

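View pics/l_s.png

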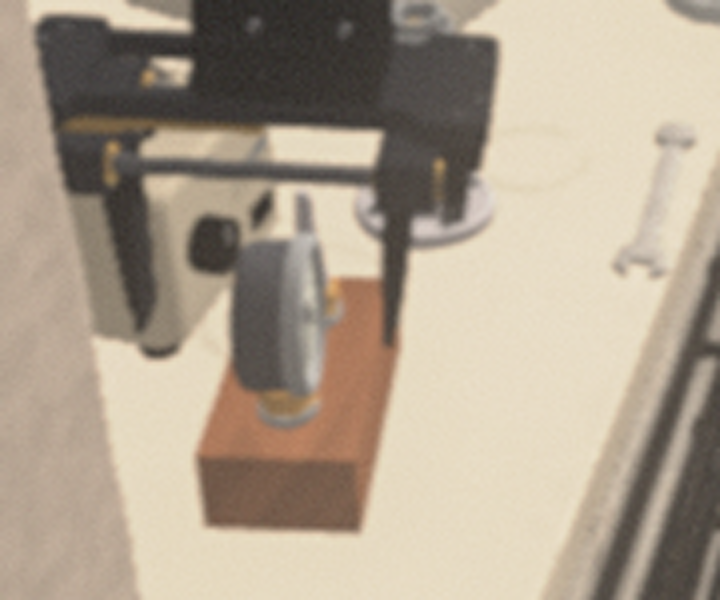

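>>> arm_command([
  [[0,-0.04,-0.05,-0.08,0],[0,0,0,-0.07,0],[0,0,0,0,0],[0,0,0,0,0]],
])

```text
t: 9.12
eef_pos: [451.5, 224.0, 75.8]
tcp_rot: [3.092, 0.004, 1.821]
ft_force: [0.1, -0.5, -0.3]
opening: 1.0
```

>>> arm_command([
  [[0.1,-0.015,-0.01,-0.03,0],[0.3,0,0,0,0],[0.5,0,0,0,0],[0.55,0,0,0,0],[0.55,0,0,0,0]],
])

```text
t: 9.53
eef_pos: [450.9, 223.5, 74.0]
tcp_rot: [3.089, 0.004, 1.821]
ft_force: [-0.1, 0.1, -0.6]
opening: 0.707
```

Run:
```python
from h import *
import cv2
print({k:np.round(env.state()[k],3).tolist() for k in("t","eef_pos","tcp_rot","ft_force","opening")})
c=cam("side");cv2.imwrite("pics/m_s.png",cv2.resize(c["frame"][200:350,140:320,::-1],None,fx=4,fy=4,interpolation=cv2.INTER_CUBIC))
c=cam("wrist");cv2.imwrite("pics/m_w.png",c["frame"][:,:,::-1])
```

```text
{'t': 9.533, 'eef_pos': [450.89, 223.471, 74.009], 'tcp_rot': [3.089, 0.004, 1.821], 'ft_force': [-0.053, 0.079, -0.573], 'opening': 0.707}
```

View pics/m_s.png

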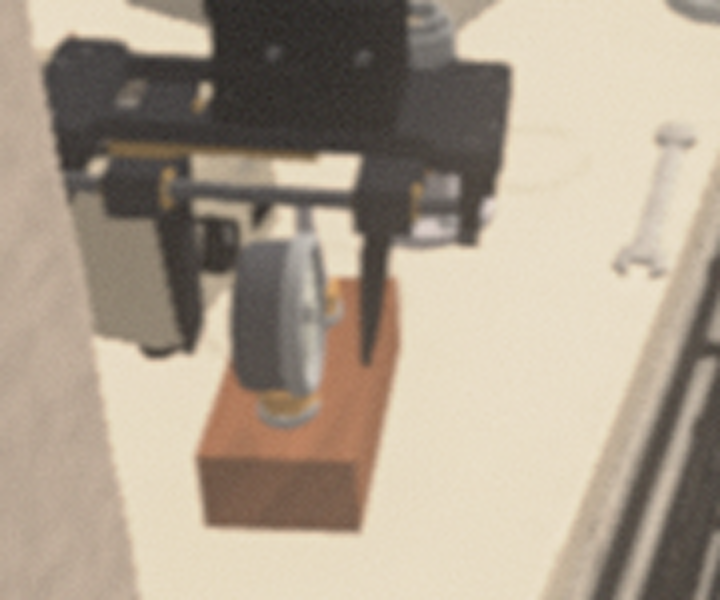

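View pics/m_w.png

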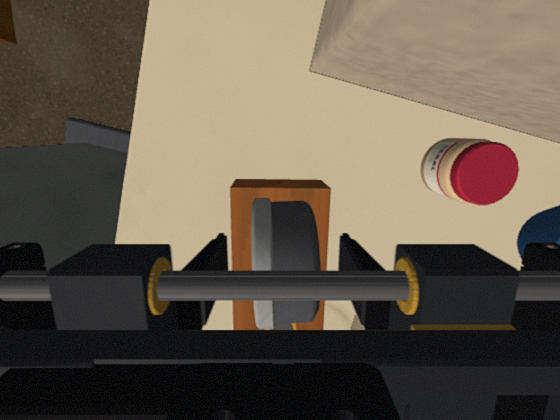

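>>> arm_command([
  [[0.6,0,0,-0.01,0],[0.65,0,0,0,0],[0.75,0,0,0,0],[0.75,0,0,0,0]],
])

```text
t: 9.97
eef_pos: [450.9, 223.5, 72.9]
tcp_rot: [3.089, 0.004, 1.821]
ft_force: [0.5, 0.1, 0.1]
opening: 0.34
```

>>> arm_command([
  [[1,0,0,0,0],[1,0,0,0,0],[1,0,0,0,0],[1,0,0,0,0],[1,0,0,0,0]],
])

```text
t: 10.38
eef_pos: [450.1, 223.3, 72.8]
tcp_rot: [3.092, 0.004, 1.821]
ft_force: [-0.2, 0.5, 0.7]
opening: 0.316
```

>>> arm_command([
  [[1,0,0,0.1,0],[1,0,0,0.15,0],[1,0,0,0.2,0],[1,0,0,0.3,0],[1,0,0,0.3,0],[1,0,0,0.3,0],[1,0,0,0.3,0],[1,0,0,0.1,0],[1,0,0,0,0]],
])

```text
t: 11.13
eef_pos: [447.7, 222.2, 259.5]
tcp_rot: [3.093, 0.004, 1.821]
ft_force: [-0.1, 0.4, -2.5]
opening: 0.312
```

Run:
```python
from h import *
import cv2
print({k:np.round(env.state()[k],3).tolist() for k in("t","joints","eef_pos","tcp_rot","ft_force","opening")})
c=cam("side");cv2.imwrite("pics/n_s.png",cv2.resize(c["frame"][140:320,140:320,::-1],None,fx=3.3,fy=3.3,interpolation=cv2.INTER_CUBIC))
```

```text
{'t': 11.133, 'joints': [0.333, 0.245, 1.825, -0.01, 1.023, 0.088], 'eef_pos': [447.713, 222.203, 259.546], 'tcp_rot': [3.093, 0.004, 1.821], 'ft_force': [-0.133, 0.362, -2.518], 'opening': 0.312}
```

View pics/n_s.png

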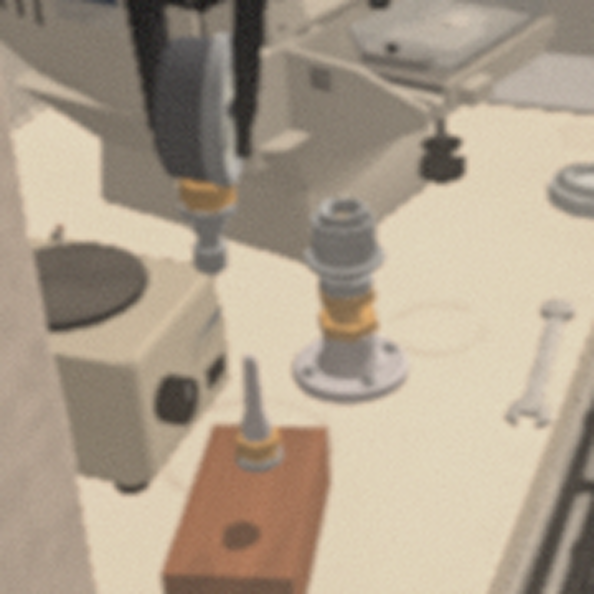

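>>> arm_command([
  [[1,0,-0.15,0,-0.08],[1,0.03,-0.3,0,-0.08],[1,0.03,-0.3,0,-0.08],[1,0.03,-0.3,0,-0.08],[1,0.03,-0.3,0,0],[1,0.03,-0.3,0,0],[1,0,-0.2,0,0],[1,0,0,0,0],[1,0,0,0,0]],
])

```text
t: 11.93
eef_pos: [457.8, 29.4, 249.6]
tcp_rot: [3.107, 0.004, 1.559]
ft_force: [-0.3, 0.4, -2.4]
opening: 0.315
```

>>> arm_command([
  [[1,0.08,-0.14,-0.1,0.01],[1,0,0,-0.15,0],[1,0,0,-0.1,0],[1,0,0,0,0],[1,0,0,0,0]],
])

```text
t: 12.35
eef_pos: [464.8, 17.7, 210.6]
tcp_rot: [3.111, 0.003, 1.569]
ft_force: [-0.4, 0.3, -2.1]
opening: 0.316
```

Run:
```python
from h import *
import cv2
print({k:np.round(env.state()[k],3).tolist() for k in("t","joints","eef_pos","tcp_rot","ft_force","opening")})
c=cam("side");print(proj(c,(467,13.5,118)),proj(c,(467,13.5,200)))
cv2.imwrite("pics/o_s.png",cv2.resize(c["frame"][140:265,190:300,::-1],None,fx=4.8,fy=4.8,interpolation=cv2.INTER_CUBIC))
c=cam("top");
cv2.imwrite("pics/o_t.png",cv2.resize(c["frame"][150:260,200:340,::-1],None,fx=5,fy=5,interpolation=cv2.INTER_CUBIC))
c=cam("wrist");cv2.imwrite("pics/o_w.png",c["frame"][:,:,::-1])
```

```text
{'t': 12.35, 'joints': [-0.104, 0.258, 1.958, -0.0, 0.895, -0.102], 'eef_pos': [464.789, 17.705, 210.597], 'tcp_rot': [3.111, 0.003, 1.569], 'ft_force': [-0.437, 0.296, -2.078], 'opening': 0.316}
(np.float64(244.46431552315818), np.float64(204.0514134943398)) (np.float64(242.52658894550854), np.float64(166.48717947374467))
```

View pics/o_s.png

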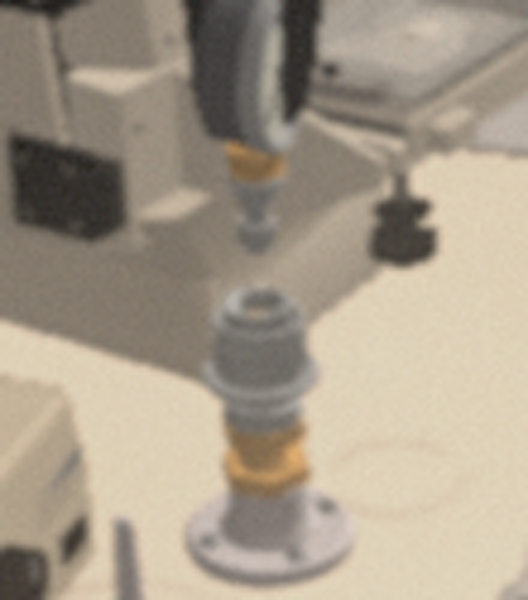

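View pics/o_t.png

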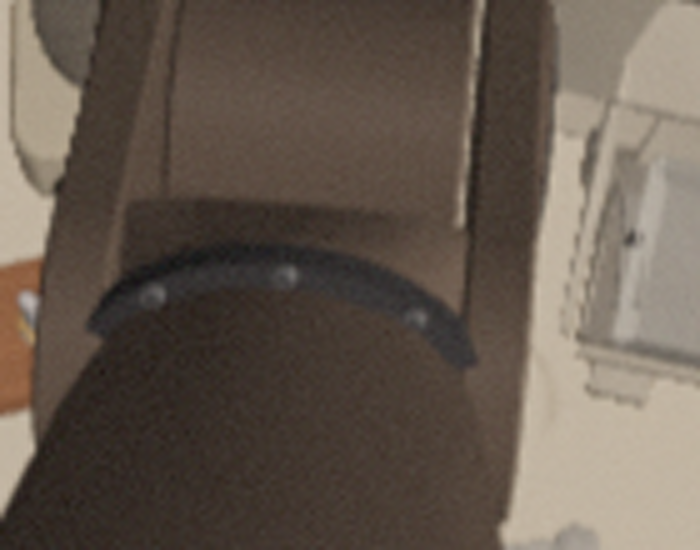

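View pics/o_w.png

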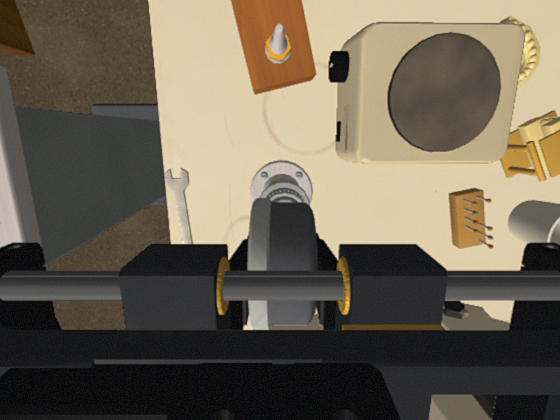

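Run:
```python
from h import *
import cv2
c=cam("side");S=lambda x,y:(x/4.8+190,y/4.8+140)
for z in(118,120,122):print("mouth",onz(c,*S(261,303),z))
for z in(146,148):print("tip",onz(c,*S(257,243),z))
print("collar z178",onz(c,*S(258,184),178))
f=c["frame"][160:215,225:265,::-1];cv2.imwrite("pics/p.png",cv2.resize(f,None,fx=14,fy=10.9,interpolation=cv2.INTER_CUBIC))
```

```text
mouth [468.6   9.8 118. ]
mouth [467.2  13.3 120. ]
mouth [465.7  16.9 122. ]
tip [469.1   9.4 146. ]
tip [467.6  13.2 148. ]
collar z178 [463.3  19.4 178. ]
```

View pics/p.png

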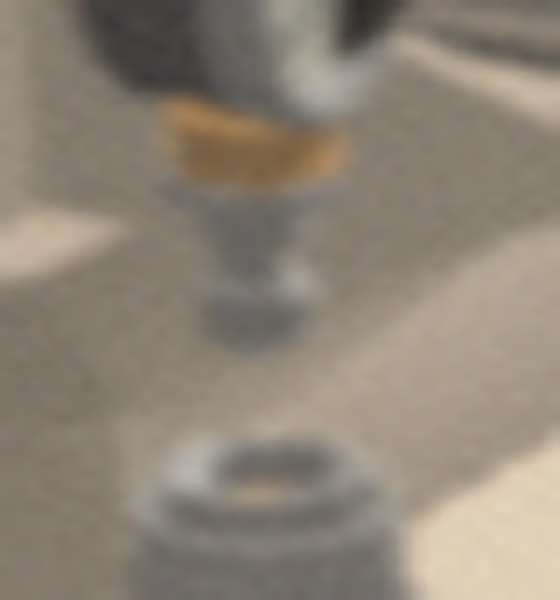

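>>> arm_command([
  [[1,0.007,-0.04,0,0],[1,0,0,0,0],[1,0,0,0,0]],
])

```text
t: 12.8
eef_pos: [466.4, 13.3, 212.8]
tcp_rot: [3.107, 0.004, 1.569]
ft_force: [-0.3, 0.8, -2.8]
opening: 0.316
```

>>> arm_command([
  [[1,-0.01,0.003,-0.06,0],[1,0,0,-0.08,0],[1,0,0,-0.06,0],[1,0,0,0,0],[1,0,0,0,0]],
])

```text
t: 13.22
eef_pos: [465.1, 13.5, 190.7]
tcp_rot: [3.106, 0.004, 1.569]
ft_force: [-1.2, -0.7, -2.1]
opening: 0.315
```

Run:
```python
from h import *
import cv2
print({k:np.round(env.state()[k],3).tolist() for k in("t","eef_pos","tcp_rot","ft_force","opening")})
c=cam("side")
f=c["frame"][160:215,225:265,::-1];cv2.imwrite("pics/q.png",cv2.resize(f,None,fx=14,fy=10.9,interpolation=cv2.INTER_CUBIC))
for z in(120,128,158):print(z,proj(c,(467,13.5,z)))
```

```text
{'t': 13.217, 'eef_pos': [465.092, 13.485, 190.726], 'tcp_rot': [3.106, 0.004, 1.569], 'ft_force': [-1.156, -0.749, -2.073], 'opening': 0.315}
120 (np.float64(244.419174649084), np.float64(203.17632493583244))
128 (np.float64(244.23759379448464), np.float64(199.6562484738046))
158 (np.float64(243.54183588335934), np.float64(186.16847713565622))
```

View pics/q.png

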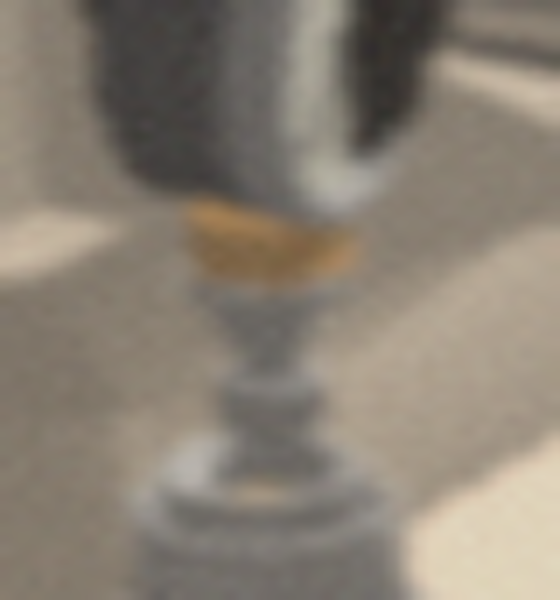

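>>> arm_command([
  [[1,-0.003,0,-0.04,0],[1,0,0,-0.02,0],[1,0,0,0,0]],
])

```text
t: 13.52
eef_pos: [464.9, 13.5, 184.3]
tcp_rot: [3.106, 0.004, 1.569]
ft_force: [0.0, -0.2, -1.7]
opening: 0.314
```

>>> arm_command([
  [[1,0,0,-0.03,0],[1,0,0,0,0],[1,0,0,0,0]],
])

```text
t: 13.77
eef_pos: [465.2, 13.5, 181.1]
tcp_rot: [3.106, 0.004, 1.569]
ft_force: [-1.1, 0.0, -1.5]
opening: 0.311
```

>>> arm_command([
  [[1,0,0,-0.03,0],[1,0,0,0,0]],
])

```text
t: 13.93
eef_pos: [465.7, 13.4, 178.2]
tcp_rot: [3.104, 0.004, 1.569]
ft_force: [0.1, 0.3, -2.5]
opening: 0.311
```

>>> arm_command([
  [[1,0,0,-0.03,0],[1,0,0,0,0]],
])

```text
t: 14.1
eef_pos: [466.1, 13.4, 175.1]
tcp_rot: [3.103, 0.004, 1.569]
ft_force: [0.2, -0.6, -0.5]
opening: 0.316
```

>>> arm_command([
  [[1,-0.006,0,-0.02,0],[1,0,0,0,0]],
])

```text
t: 14.27
eef_pos: [466.0, 13.4, 173.4]
tcp_rot: [3.101, 0.004, 1.569]
ft_force: [-0.5, -0.9, -0.4]
opening: 0.314
```

Run:
```python
from h import *
import cv2
print({k:np.round(env.state()[k],3).tolist() for k in("t","eef_pos","tcp_rot","ft_force","moment","opening")})
c=cam("side")
f=c["frame"][160:235,220:270,::-1];cv2.imwrite("pics/r.png",cv2.resize(f,None,fx=8,fy=8,interpolation=cv2.INTER_CUBIC))
```

```text
{'t': 14.267, 'eef_pos': [466.028, 13.359, 173.387], 'tcp_rot': [3.101, 0.004, 1.569], 'ft_force': [-0.452, -0.888, -0.435], 'moment': [-0.025, -0.113, 0.014], 'opening': 0.314}
```

View pics/r.png

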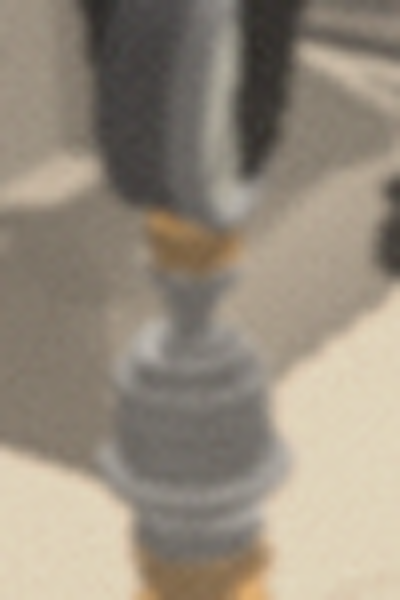

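>>> arm_command([
  [[1,-0.006,0,-0.02,0],[1,0,0,0,0]],
])

```text
t: 14.48
eef_pos: [466.0, 13.3, 171.9]
tcp_rot: [3.1, 0.005, 1.569]
ft_force: [0.6, -0.1, 0.2]
opening: 0.316
```

>>> arm_command([
  [[1,-0.006,0,-0.025,0],[1,0,0,0,0]],
])

```text
t: 14.65
eef_pos: [466.1, 13.2, 169.7]
tcp_rot: [3.097, 0.005, 1.569]
ft_force: [1.0, -0.2, 1.0]
opening: 0.315
```

>>> arm_command([
  [[1,-0.006,0,-0.025,0],[1,0,0,0,0]],
])

```text
t: 14.82
eef_pos: [466.2, 13.1, 167.6]
tcp_rot: [3.095, 0.005, 1.569]
ft_force: [1.4, 0.0, 1.0]
opening: 0.312
```

>>> arm_command([
  [[1,-0.002,0,-0.025,0],[1,0,0,0,0]],
])

```text
t: 14.98
eef_pos: [466.2, 13.1, 165.3]
tcp_rot: [3.094, 0.005, 1.569]
ft_force: [1.8, 0.5, 1.0]
opening: 0.316
```

>>> arm_command([
  [[1,-0.002,0,-0.025,0],[1,0,0,0,0]],
])

```text
t: 15.15
eef_pos: [466.3, 13.1, 163.0]
tcp_rot: [3.094, 0.005, 1.569]
ft_force: [1.0, 0.8, 2.0]
opening: 0.314
```

>>> arm_command([
  [[1,-0.002,0,-0.025,0],[1,0,0,0,0]],
])

```text
t: 15.32
eef_pos: [466.3, 13.1, 160.8]
tcp_rot: [3.093, 0.005, 1.569]
ft_force: [1.5, 0.6, 2.3]
opening: 0.315
```

>>> arm_command([
  [[1,-0.002,0,-0.025,0],[1,0,0,0,0]],
])

```text
t: 15.48
eef_pos: [466.2, 13.1, 158.5]
tcp_rot: [3.093, 0.005, 1.569]
ft_force: [2.1, -0.5, 0.9]
opening: 0.308
```

>>> arm_command([
  [[1,-0.002,0,-0.02,0],[1,0,0,0,0]],
])

```text
t: 15.65
eef_pos: [466.2, 13.1, 156.5]
tcp_rot: [3.092, 0.005, 1.569]
ft_force: [3.0, -0.2, -3.5]
opening: 0.315
```

Run:
```python
from h import *
import cv2
print({k:np.round(env.state()[k],3).tolist() for k in("t","eef_pos","tcp_rot","ft_force","moment","opening")})
c=cam("side")
f=c["frame"][160:235,220:270,::-1];cv2.imwrite("pics/s.png",cv2.resize(f,None,fx=8,fy=8,interpolation=cv2.INTER_CUBIC))
```

```text
{'t': 15.65, 'eef_pos': [466.222, 13.082, 156.536], 'tcp_rot': [3.092, 0.005, 1.569], 'ft_force': [2.996, -0.153, -3.549], 'moment': [0.062, -0.801, -0.005], 'opening': 0.315}
```

View pics/s.png

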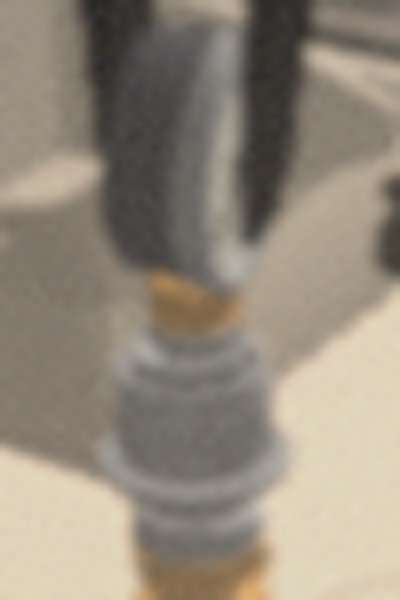

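>>> arm_command([
  [[1,0.002,0,-0.012,0],[1,0,0,0,0]],
])

```text
t: 15.87
eef_pos: [466.3, 13.1, 155.4]
tcp_rot: [3.093, 0.005, 1.569]
ft_force: [2.8, -0.6, -0.1]
opening: 0.309
```

>>> arm_command([
  [[1,0.002,0,-0.012,0],[1,0,0,0,0]],
])

```text
t: 16.03
eef_pos: [466.4, 13.1, 154.5]
tcp_rot: [3.093, 0.005, 1.569]
ft_force: [1.2, 0.7, 4.9]
opening: 0.319
```

Run:
```python
from h import *
import cv2
print({k:np.round(env.state()[k],3).tolist() for k in("t","eef_pos","tcp_rot","ft_force","moment","opening")})
c=cam("side")
f=c["frame"][160:235,220:270,::-1];cv2.imwrite("pics/u.png",cv2.resize(f,None,fx=8,fy=8,interpolation=cv2.INTER_CUBIC))
```

```text
{'t': 16.033, 'eef_pos': [466.44, 13.081, 154.454], 'tcp_rot': [3.093, 0.005, 1.569], 'ft_force': [1.212, 0.716, 4.945], 'moment': [0.048, -0.428, 0.011], 'opening': 0.319}
```

View pics/u.png

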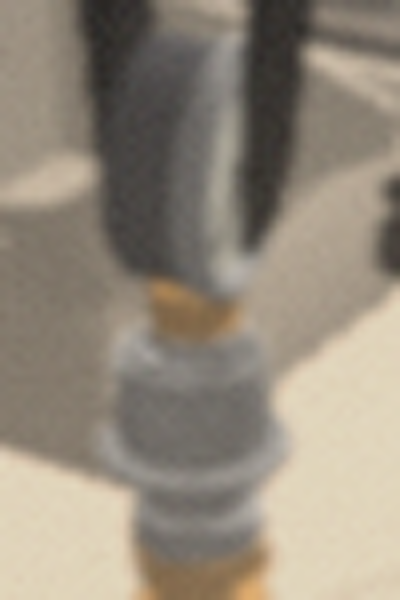

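>>> arm_command([
  [[1,0,0,0.008,0],[1,0,0,0,0]],
])

```text
t: 16.25
eef_pos: [466.4, 13.1, 155.4]
tcp_rot: [3.093, 0.005, 1.569]
ft_force: [1.1, 0.1, 2.7]
opening: 0.316
```

>>> arm_command([
  [[0.6,0,0,0,0],[0.5,0,0,0,0],[0.3,0,0,0,0],[0.1,0,0,0,0],[0,0,0,0,0],[0,0,0,0,0]],
])

```text
t: 16.75
eef_pos: [464.1, 13.3, 154.1]
tcp_rot: [3.099, 0.005, 1.569]
ft_force: [0.2, 0.1, 0.1]
opening: 0.677
```

Run:
```python
from h import *
import cv2
print({k:np.round(env.state()[k],3).tolist() for k in("t","eef_pos","tcp_rot","ft_force","opening")})
c=cam("side")
f=c["frame"][140:240,200:300,::-1];cv2.imwrite("pics/v.png",cv2.resize(f,None,fx=6,fy=6,interpolation=cv2.INTER_CUBIC))
c=cam("wrist");cv2.imwrite("pics/v_w.png",c["frame"][:,:,::-1])
```

```text
{'t': 16.75, 'eef_pos': [464.125, 13.253, 154.127], 'tcp_rot': [3.099, 0.005, 1.569], 'ft_force': [0.191, 0.098, 0.092], 'opening': 0.677}
```

View pics/v.png

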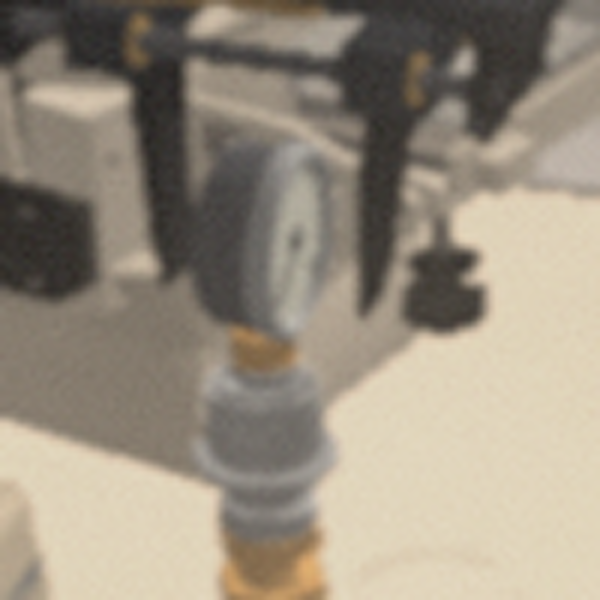

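View pics/v_w.png

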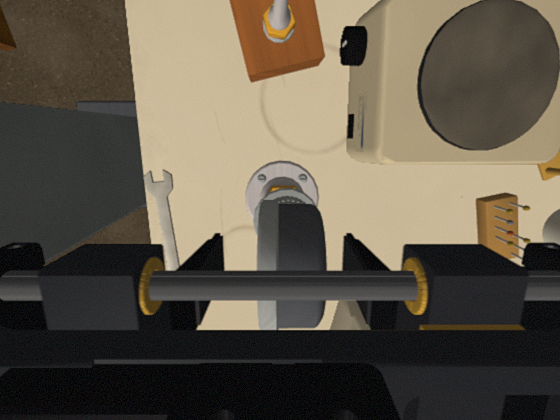

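Locked, and the fingers are off the case (clear on both sides). Now I'll retreat straight up.

>>> arm_command([
  [[0,0.02,0,0,0],[0,0,0,0.1,0],[0,0,0,0.2,0],[0,0,0,0.3,0],[0,0,0,0.3,0],[0,0,0,0.3,0],[0,0,0,0.2,0],[0,-0.3,0,0,0],[0,-0.3,0,0,0],[0,0,0,0,0],[0,0,0,0,0],[0,0,0,0,0]],
])

```text
t: 17.85
eef_pos: [404.2, 13.3, 301.4]
tcp_rot: [3.099, 0.005, 1.569]
ft_force: [-0.3, 0.2, 0.4]
opening: 0.997
```

Run:
```python
from h import *
import cv2
print({k:np.round(env.state()[k],3).tolist() for k in("t","eef_pos","tcp_rot","ft_force","opening")})
c=cam("side")
f=c["frame"][140:340,140:320,::-1];cv2.imwrite("pics/w.png",cv2.resize(f,None,fx=3,fy=3,interpolation=cv2.INTER_CUBIC))
f=c["frame"];a=cv2.imread("pics/a_side.png")[:,:,::-1]
for r in range(212,226): print(r,int(a[r,242:248].mean()),int(f[r,242:248].mean()))
c=cam("wrist");cv2.imwrite("pics/w_w.png",c["frame"][:,:,::-1])
```

```text
{'t': 17.85, 'eef_pos': [404.189, 13.327, 301.418], 'tcp_rot': [3.099, 0.005, 1.569], 'ft_force': [-0.262, 0.206, 0.45], 'opening': 0.997}
212 109 102
213 108 103
214 108 102
215 106 100
216 107 100
217 107 103
218 119 113
219 136 129
220 135 127
221 117 112
222 106 101
223 107 101
224 118 111
225 128 122
```

View pics/w.png

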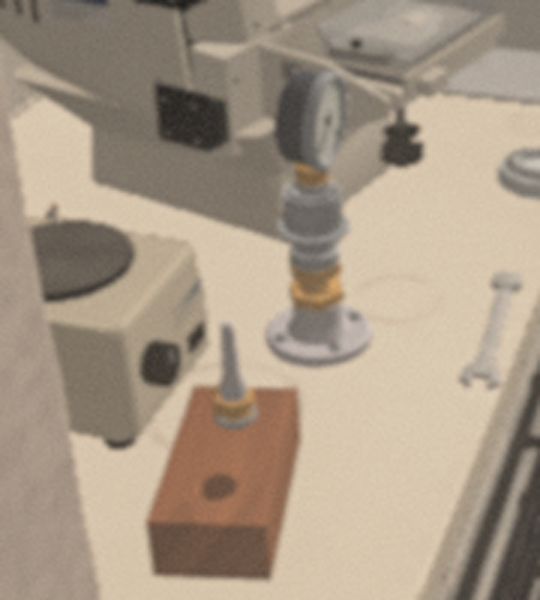

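View pics/w_w.png

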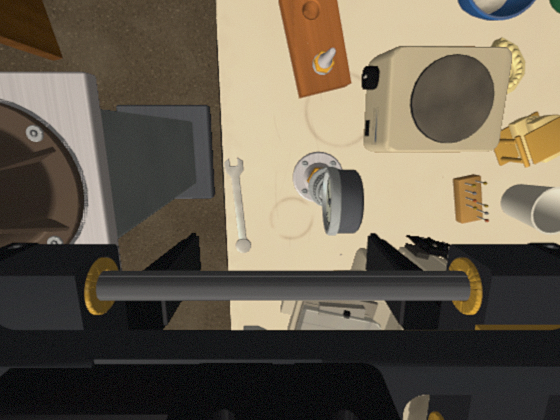

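The sleeve's flange row matches the start picture exactly, so it is fully forward. The gauge stands upright with the dial towards the front edge, the nozzle is in its hole and the arm is clear.

```bash
python3 -c "
from cell import env
env.job_done()"
```

```text
the job is handed in; nothing more can be done
```

The gauge is locked in the coupler with its dial facing the front edge, and the job was handed in at about 18 s of the 50 s. No verdict was reported, so the results below are from my own checks.

**What I did**
- I pressed the sleeve's flange down with the fingertips until it stayed back by itself, about 5 mm by the pictures, and let go.
- I took the gauge out of the block and pushed it slowly into the coupler until the sleeve sprang forward. I then let go and backed the arm away.

**Last checks**
- **Sleeve:** the flange is at the same picture rows (219–220) as at the start, so it is fully forward.
- **Gauge:** it looks upright in the side view, with the dial towards the front edge.
- **Plug force:** upward force on the tool was at most about 7 N while I pushed the plug in, as read at the end of each move.
- **Nozzle and cast:** the nozzle is in its hole. The cast's visible part looks unmoved in the side view, though I did not measure it.
- **Arm:** it is clear of everything, with the wrist force near zero.

**What did not go cleanly**
- **Force spike:** when the sleeve hit its back stop, the wrist force briefly read about 110 N, close to the 120 N limit, because one of my steps was too large.
- **Sleeve height:** first finger contact suggested the flange was at about 89 mm, but the pictures and the back stop suggested 92 to 94 mm.
- **Tool tilt:** the tool drifted to about 0.05 rad off vertical while working low. The gauge may keep a small lean within the 0.1 rad limit. I did not measure its final tilt or centring, only looked at it.

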